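# Slide the tool crate home and bolt it in

### The job

Push the tall tool crate across the bench into its wooden bay until it stands fully home against the end strip; push it low, near its base (on the low tray at its foot), so that it slides upright and does not tip. Then push the bolt by its tab until it is fully shot across the mouth behind the crate. Only push: do not lift the crate or touch its carrying handle, and leave the other things on the bench where they are.

Things in the scene. Friction and masses are not known exactly. Their poses are not given: they have to be found in the camera images.
- crate: Tall wooden tool crate: a tower 70 mm deep (x = -30 to 40), 130 wide (y), 165 high, tool ends on top; at its foot, on the robot's side, a low open tray 35 high, 130 wide, whose flat outer wall is at x = -75. 0.7 to 1.0 kg. Origin: on its underside; x points roughly into the bay at the start, z up. Pushed high on the tower it tips over forwards; pushed low, on the tray's outer wall, it slides.
- crate_handle: The crate's carrying handle, fixed to the crate: a 16 mm round bar along the crate's y, 110 mm long, centred 236 mm above the crate's underside (crate x = 5 mm), on two posts. Origin: same as the crate's. Not to be used.
- dock: The bay, fixed: a U of wooden strips 28 mm high, mouth towards the robot. Origin: on the bench, where the crate's origin is when it is home; x points into the bay, y left, z up. End strip's face at x = 40 mm. Side strips' inner faces at y = +-78, from x = 41 back to -20, then flared outward to x = -45, y = +-100. At the left of the mouth a board carries the bolt (see bolt).
- bolt (a joint): How far the bolt is drawn back (m): 0 = fully shot, across the mouth 10 mm behind the crate; starts 0.09 to 0.115, clear of the mouth. Steel bar 16 x 18 mm, 135 long, centred 25 mm up at dock x = -93; slides along dock y (shooting moves it to -y), takes about 2 N, stays where left. Its board: 12 mm thick, 44 wide, dock y = 100 to 305; two staples 44 high at y = 106 to 145.
- bolt_tab (a point): The centre of the outer (+y) face of the upright tab at the bolt's outer end, 41 mm above the bench. The tab is 34 mm wide (dock x), 12 mm thick (dock y) and reaches from 16 to 66 mm above the bench. Pushed here towards the dock's -y, the bolt shoots; when fully shot this point is at dock y = 162 mm.
- bur_jar: Bystander: open glass jar of small burs, 62 mm across, 75 mm tall. Origin: centre of its underside.
- scale: Bystander: flat pocket scale, 75 x 125 x 20 mm. Origin: centre of its underside.
- stone_tray: Bystander: clear divided stone tray, 85 x 120 x 22 mm. Origin: centre of its underside.
- ring_mandrel: Bystander: upright steel ring mandrel, a slim taper 190 mm tall on a round foot 64 mm across. Origin: centre of its underside.
- oil_bottle: Bystander: small amber bottle, 44 mm across, 95 mm tall. Origin: centre of its underside.
- piercing_saw: Bystander: jeweller's saw lying flat: U-shaped frame 170 x 100 mm with a 100 mm wooden handle. Origin: at the inside corner of the frame next to the handle.

How it is judged:
On the way, in this order (a step that is already met when the one before it is completed fails the run):
1. the crate stands home in the bay, upright (x of crate in the frame of dock between -0.009 and 0.009 m and y of crate in the frame of dock between -0.018 and 0.018 m and angle between the x axis of crate and the x axis of dock, either way round below 0.12 rad and angle between crate's own z axis and vertical below 0.05 rad and linear speed of crate below 0.02 m/s), for 0.2 s.
2. the bolt is fully shot (value of joint bolt below 0.008 m), for 0.2 s.
At the end, for the whole second after the job is handed in: The crate stands upright (within 0.05 rad) and still in its bay: within 9 mm of fully home, within 18 mm of the middle, square within 0.12 rad; and the bolt is within 8 mm of fully shot (all of step 1 and value of joint bolt below 0.008 m and height (world z) of crate below 0.01 m and velocity of joint bolt below 0.02 m/s); the robot touches nothing.
It fails at once if the crate tips by more than about 10 degrees (angle between crate's own z axis and vertical above 0.175 rad).
It fails at once if the crate is lifted (height (world z) of crate above 0.015 m).
It fails at once if the crate's handle is touched (contact force between the fingers and crate_handle above 1 N).
It fails at once if another thing on the bench is moved by more than 30 mm (distance of any of bur_jar, scale, stone_tray, ring_mandrel, oil_bottle, piercing_saw from where it was at the start of the episode above 0.03 m).
It also fails if it takes over 54 s, if anything falls off the work surface, if the arm or the gripper's body presses on something with over 40 N, if the wrist force passes 120 N, or if a joint passes its speed limit or range.

### The arm

A 7-joint arm with a two-finger parallel gripper is mounted at the origin on the work surface. World frame = base frame: x ahead of the robot, y to its left, z up, the work surface at z = 0. Lengths are in m, angles in rad, forces in N, time in s.
With the tool pointing down it reaches from about 0.35 to 0.775 m from the base axis. Payload 3.1 kg.
Tool frame: the origin (TCP) lies on the mounting face of the last link; the fingertips stand 173 mm ahead of it and the grasp point (between the pads) lies 155 mm ahead of it (env.tcp_to_grasp is the distance from the TCP to the grasp point, in m); z points along the fingers, y is the line along which they close (so a half turn about z gives the same grasp; the last joint's range is limited). The gripper opens to 85 mm and grips with 20 to 120 N. Pads are 22 mm wide; open, the fingers measure 114 mm over their backs; the gripper's body (76 mm by 85 mm) begins 54 mm behind the grasp point. The pads swing forward as they close: fully open they stand 13 mm farther back than shut.
Start: joints at [-1.257, 0.311, 0.014, 1.512, -0.004, 1.319, -0.027], TCP at [0.192, 0.516, 0.405] pointing down, gripper open.
Joint ranges: [-2.7, 2.7], [-0.3, 1.91], [-1.27, 1.3], [0.12, 2.57], [-1.44, 4.58], [0.2, 2.03], [-3.05, 3.05]. Speed limits (rad/s): [2.79, 2.79, 3.14, 3.14, 3.14, 3.14, 3.14].

### API

Orientations are given as a rotation vector (axis times angle).
In Python, from rig import sensors, viewer, workorder, env gives the robot as it stands. The module is installed in compiled form; this text tells all that it offers.
- The arm moves only by the tool servo_tool, never from a script. Its argument "deltas" is a list of rows, each a list of 7 numbers: the closure, from -1 (fully open) to 1 (shut), then the shift along the tool's x, y, z scaled (see below), then the turn, a rotation vector about the tool's x, y, z scaled (see below). In form: [[grip, dx, dy, dz, rx, ry, rz], ...]. A call has 1 to 20 rows; each row is the pose to reach, as a shift and turn from the pose commanded when the call began, along the tool's axes at that moment, turning the shorter way round; what a row does not reach only later rows make up. The controller multiplies each number of a shift by 12 cm and each number of a turn by 2 pi rad. A row lasts 1/10 s, in which the tool goes at most 50 mm and 8.59 degrees, less where a joint would pass 70% of its speed; a pose out of reach is approached as far as the arm can. A call with a number of a shift or a turn outside -1 to 1 is refused whole. A call with a gripper value outside its range is refused whole. The fingers move at their own pace and stop on an object; "grip_force" is the grip in N (left out, the last holds). Time passes only in rows, so rows that repeat a pose let the fingers close. It gives the time, the measured TCP pose, the force and the opening at its end, in the units of the state.
- sensors.state(): the state, without advancing time (a new reading comes with each control period).
- viewer.camera(name): name is "side" or "top" or "wrist"; returns the picture (384x512x3 uint8, red, green, blue); there is no depth.
- viewer.calibration(name): a dict with "mtx" (3x3 intrinsics, pixels), "rvec" (rotation vector, rad) and "tvec" (3), from world to camera coordinates, as OpenCV has them; the wrist camera has in their place "hand_eye" (4x4, takes a point from camera to tool coordinates, whose origin is the TCP and whose axes are the flange's). Camera axes: x right, y down, z forward; pixel columns grow to the right and rows downward; lengths in m; the calibration is good to about 2 mm. A picture is of the moment at which its call begins: read the wrist's pose just before it. calibration takes no time and is no camera call.
- workorder.finish_job(): hands the job in, once; it reports no verdict.
The state is a dict: "clock": time; "joint_pos": joint angles; "qd": joint speeds; "tau": joint torques, N m; "eef_pos": TCP position; "ee_rot": TCP orientation; "ft_force": force on the tool from outside, world axes, zero at the start; "moment": the same for the moment, N m; "gripper_width": finger opening in m.
Only numpy, scipy, OpenCV 4.12 (cv2) and the standard library are available. Lean on these libraries where they do the work, as an engineer would, in place of code of your own. Each camera call takes 0.05 s, during which the arm holds its last target. There are 200 camera calls.

## Working session

There is one attempt and no reset: what is moved stays moved. The work goes in short steps, Python scripts to look and compute and a tool call to move; the robot and the scene stay as the last step left them, time stands still between calls to the robot, and variables do not carry over. Pictures are saved under pics/ and viewed, on a budget of 10 in all, crops included, one or two more only if the job needs it, and the job is handed in when it is done.

Besides the shell and the picture viewer there is one more tool, called after "Emit:" as name([rows], argument=value, ...), one row to a line, values as JSON. servo_tool: Moves the arm, as the interface text tells. Its arguments: {"type":"object","properties":{"deltas":{"type":"array"},"grip_force":{"type":"number"}},"required":["deltas"]}

```bash
mkdir -p pics
cat > h.py <<'E'
import numpy as np,cv2
from rig import sensors,viewer,workorder,env
def cal(n):
    c=viewer.calibration(n); R=cv2.Rodrigues(np.array(c['rvec'],float))[0]
    return np.array(c['mtx'],float),R,np.array(c['tvec'],float).ravel()
def ray(n,px,z):
    K,R,t=cal(n); d=R.T@np.linalg.solve(K,np.array([px[0],px[1],1.])); o=-R.T@t
    return o+d*(z-o[2])/d[2]
def proj(n,P):
    K,R,t=cal(n); p=K@(R@np.array(P,float)+t); return p[:2]/p[2]
def snap(n,f,crop=None,s=1):
    im=viewer.camera(n)[:,:,::-1].copy(); cv2.imwrite('pics/raw_'+f,im)
    if crop: im=im[crop[1]:crop[3],crop[0]:crop[2]]
    cv2.imwrite('pics/'+f,cv2.resize(im,None,fx=s,fy=s,interpolation=cv2.INTER_CUBIC)); return im
E
python3 - <<'E'
from h import *
snap('top','t1.png',s=1.5); snap('side','s1.png',s=1.5)
for n in('top','side'):
    K,R,t=cal(n); print(n,(-R.T@t).round(3),R.round(2).tolist(),K[0,0])
s=sensors.state();print(s)
print(env.tcp_to_grasp)
E
```

```text
top [ 0.519 -0.049  0.782] [[0.01, -1.0, 0.02], [-0.99, -0.01, -0.16], [0.16, -0.02, -0.99]] 351.80893702414375
side [ 0.623 -0.681  0.675] [[1.0, -0.0, 0.02], [0.01, -0.7, -0.71], [0.01, 0.71, -0.7]] 370.08929406949073
{'clock': 0.1, 'joint_pos': array([-1.25670336,  0.31162959,  0.01397868,  1.51291171, -0.0044381 ,
        1.31919715, -0.02715269]), 'qd': array([ 0.00051577, -0.00033627,  0.00109119, -0.00382121, -0.00221025,
        0.00159935, -0.00072416]), 'tau': array([ 6.84446240e-04, -3.80851936e+01,  1.46632148e-01, -2.31240660e+01,
        1.23217216e-02,  8.09831457e-03,  2.59716515e-06]), 'eef_pos': array([0.19144144, 0.51529413, 0.40373205]), 'ee_rot': array([-0.55567921, -3.09172389,  0.00328169]), 'ft_force': array([-0.29689895, -0.50478852,  0.52142388]), 'moment': array([-0.01136191,  0.00568724, -0.0038386 ]), 'gripper_width': 0.0852674157152398}
0.1547
```

View pics/t1.png

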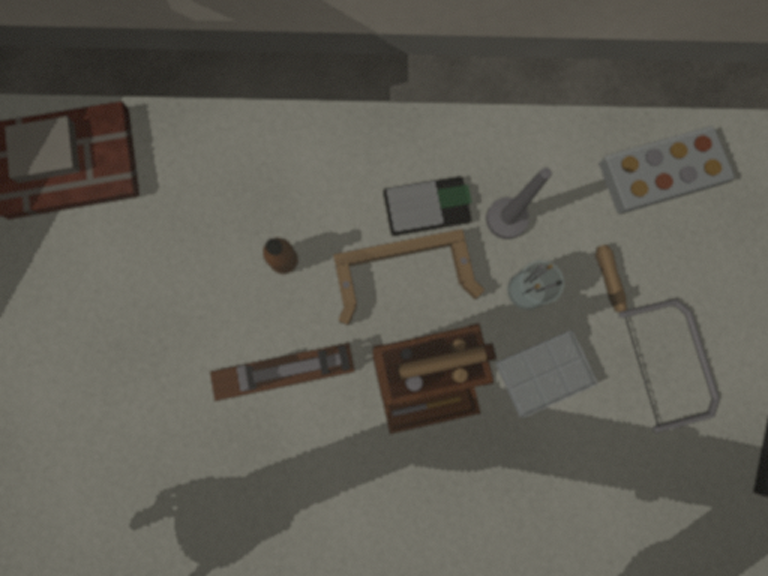

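View pics/s1.png

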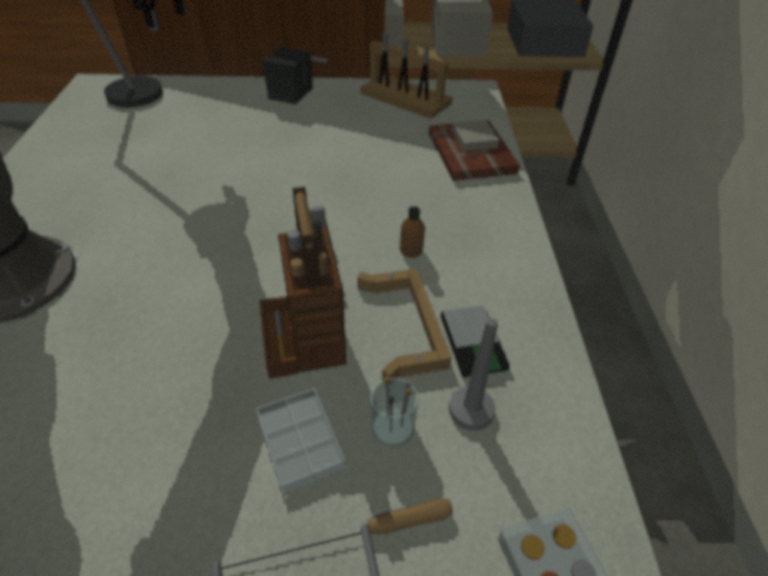

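The top view (1.5x scale) shows the crate at about (430,375), with its tray wall at (388–480, 430–412). The dock U runs from (337,258) to (463,235) with its mouth downward, and the bolt board from (212,385) to (352,360). The stone tray stands close to the crate's right. Next I'll zoom in for edges.

Run:
```python
from h import *
im=cv2.imread('pics/raw_t1.png')
c=cv2.resize(im[145:295,135:345],None,fx=3.8,fy=3.8,interpolation=cv2.INTER_CUBIC)
c=np.clip(c.astype(float)*1.7,0,255).astype(np.uint8)
for k in range(140,345,20): cv2.putText(c,str(k),(int((k-135)*3.8),10),0,.35,(0,0,255));cv2.line(c,(int((k-135)*3.8),12),(int((k-135)*3.8),18),(0,0,255))
for k in range(150,295,20): cv2.putText(c,str(k),(0,int((k-145)*3.8)),0,.35,(0,0,255))
cv2.imwrite('pics/t1z.png',c)
```

```text
(no output)
```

View pics/t1z.png

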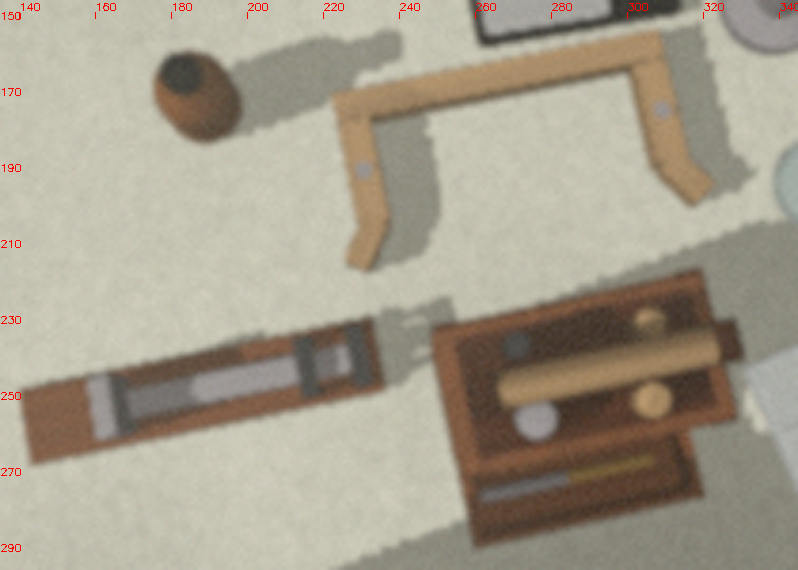

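The zoom shows clear corners: the dock's inner corners at zoom px (372,120) and (630,68), the tower top's four corners, the tray's outer corners at (473,545) and (702,495), and the bolt tab at about (88–118, 373–440). Casting rays next.

Run:
```python
from h import *
W=lambda x,y,z:ray('top',(135+x/3.8,145+y/3.8),z)
A,B=W(372,120,.028),W(630,68,.028)
yd=(A-B)[:2]; print('dock inner w (156)',np.linalg.norm(yd)); yd/=np.linalg.norm(yd); xd=np.array([yd[1],-yd[0]])
O=(A+B)[:2]/2-.04*xd; print('dock O',O,'yaw',np.arctan2(xd[1],xd[0]))
D=lambda p:(np.array([(p[:2]-O)@xd,(p[:2]-O)@yd])*1000).round(1)
print('flare L (-20,78)',D(W(388,222,.028)),'R',D(W(652,165,.028)))
C=[W(*p,.165) for p in((432,330),(700,270),(735,415),(475,462))]
print('tower',[D(c) for c in C],[np.linalg.norm(C[i]-C[(i+1)%4]) for i in range(4)])
T=[W(473,545,.035),W(702,495,.035)];print('tray35',[D(c) for c in T],np.linalg.norm(T[0]-T[1]))
print('tray0',[D(W(473,545,0)),D(W(702,495,0))])
print('world tower',[c[:2].round(3) for c in C],'tray',[c[:2].round(3) for c in T])
for z in(.066,.016): print('tab',z,[D(W(*p,z)) for p in((88,375),(98,440),(118,435),(112,372))])
print('board end z12',D(W(22,390,.012)),D(W(35,465,.012)),'(−93±22,305)', D(W(384,388,.012)))
print('stone near',[D(W(*p,.022)) for p in((750,370),(798,348))], 'stone corners side')
for p in((497,372),(572,334),(605,380),(528,413)): print('stone',D(ray('top',(p[0]/1.5,p[1]/1.5),.022)))
```

```text
dock inner w (156) 0.15278354432330052
dock O [ 0.65724628 -0.09907098] yaw 0.2187184947936775
flare L (-20,78) [-19.9  79.2] R [-18.4 -75.8]
tower [array([-92.1,  69.3]), array([-90.4, -58.2]), array([-158.3,  -58.3]), array([-154.4,   62.4])] [np.float64(0.12753804549894052), np.float64(0.0679289003236396), np.float64(0.12077873448206278), np.float64(0.06267042845528843)]
tray35 [array([-203.7,   69.2]), array([-203.8,  -59.2])] 0.12835121846117462
tray0 [array([-207.4,   68.7]), array([-207.5,  -65.7])]
world tower [array([ 0.552, -0.051]), array([ 0.582, -0.175]), array([ 0.515, -0.19 ]), array([ 0.493, -0.072])] tray [array([ 0.443, -0.076]), array([ 0.471, -0.201])]
tab 0.066 [array([-72.8, 250.3]), array([-107.2,  250.8]), array([-106.8,  240.1]), array([-73.9, 237.7])]
tab 0.016 [array([-69.2, 262.3]), array([-106. ,  262.8]), array([-105.6,  251.4]), array([-70.4, 248.8])]
board end z12 [-69.6 301. ] [-112.3  300.4] (−93±22,305) [-110.7  100.3]
stone near [array([-143.6, -104.5]), array([-137.2, -134.3])] stone corners side
stone [-154.7  -99.5]
stone [-124.3 -219.5]
stone [-197.7 -248.8]
stone [-219.5 -128.8]
```

```bash
cat >> h.py <<'E'
from scipy.spatial.transform import Rotation as Ro
O=np.array([.6572,-.0991]);YAW=.2187
xd=np.array([np.cos(YAW),np.sin(YAW)]);yd=np.array([-xd[1],xd[0]])
def D2W(x,y):return O+x*xd+y*yd
def to(x,y,z,ang=YAW+np.pi):
    "dock x,y, TCP z, ang = world angle of tool x (tool down) -> units of the tool's axes"
    s=sensors.state();R=Ro.from_rotvec(s['ee_rot'])
    T=Ro.from_matrix(np.array([[np.cos(ang),np.sin(ang),0],[np.sin(ang),-np.cos(ang),0],[0,0,-1]]).T.T)
    p=np.r_[D2W(x,y),z]
    e=s['eef_pos'];d=(e[:2]-O)
    print('t',s['clock'],'dock xy mm',(1000*np.array([d@xd,d@yd])).round(1),'z',e[2].round(4),'F',np.round(s['ft_force'],1),'w',s['gripper_width'])
    print('shift',(R.inv().apply(p-e)/.12).round(3),'turn',((R.inv()*T).as_rotvec()/2/np.pi).round(4))
E
python3 - <<'E'
from h import *
print(np.array(viewer.calibration('wrist')['hand_eye']).round(3))
to(-.25,.005,.30)
E
```

```text
[[ 0.001 -0.96  -0.28   0.07 ]
 [ 1.     0.001 -0.     0.001]
 [ 0.001 -0.28   0.96   0.03 ]
 [ 0.     0.     0.     1.   ]]
t 0.1 dock xy mm [-321.4  700.8] z 0.4037 F [-0.3 -0.5  0.5] w 0.0852674157152398
shift [-3.65  -4.543  0.874] turn [-0.0003 -0.0001 -0.0914]
```

Emit:
servo_tool([
  [-1,-0.2,-0.25,0,0,0,-0.02],
  [-1,-0.4,-0.5,0,0,0,-0.04],
  [-1,-0.6,-0.75,0,0,0,-0.065],
  [-1,-0.73,-0.91,0,0,0,-0.0914],
  [-1,-0.73,-0.91,0,0,0,-0.0914],
  [-1,-0.73,-0.91,0,0,0,-0.0914],
])

```text
clock: 0.7
eef_pos: [0.2356, 0.3825, 0.4046]
ee_rot: [0.339, -3.123, -0.001]
ft_force: [-0.0, -0.5, 1.2]
gripper_width: 0.0853
```

```bash
python3 -c "
from h import *
to(-.25,.005,.30)"
```

```text
t 0.7 dock xy mm [-307.   561.6] z 0.4046 F [-0.  -0.5  1.2] w 0.08532643151176578
shift [-0.486 -4.638  0.869] turn [ 0.0001 -0.0001 -0.0004]
```

Emit:
servo_tool([
  [-1,-0.16,-0.33,0,0,0,0],
  [-1,-0.32,-0.66,0,0,0,0],
  [-1,-0.49,-1,0,0,0,0],
])

```text
clock: 1.0
eef_pos: [0.3191, 0.279, 0.4046]
ee_rot: [-0.348, 3.122, 0.001]
ft_force: [-0.1, 0.4, -0.3]
gripper_width: 0.0855
```

Emit:
servo_tool([
  [-1,0,-0.33,0,0,0,0],
  [-1,0,-0.66,0,0,0,0],
  [-1,0,-1,0,0,0,0],
])

```text
clock: 1.3
eef_pos: [0.3454, 0.1613, 0.4046]
ee_rot: [-0.345, 3.122, 0.0]
ft_force: [1.4, -0.4, 0.3]
gripper_width: 0.0853
```

Emit:
servo_tool([
  [-1,0,-0.33,0,0,0,0],
  [-1,0,-0.66,0,0,0,0],
  [-1,0,-1,0,0,0,0],
])

```text
clock: 1.6
eef_pos: [0.3717, 0.0441, 0.4049]
ee_rot: [-0.345, 3.122, 0.0]
ft_force: [1.2, -0.1, 0.7]
gripper_width: 0.0851
```

Emit:
servo_tool([
  [-1,0,-0.33,0,0,0,0],
  [-1,0,-0.66,0,0,0,0],
  [-1,0,-1,0,0,0,0],
  [-1,0,-1,0,0,0,0],
  [-1,0,-1,0,0,0,0],
])

```text
clock: 2.1
eef_pos: [0.3979, -0.0726, 0.4046]
ee_rot: [0.34, -3.123, 0.0]
ft_force: [0.1, 1.1, -0.3]
gripper_width: 0.0854
```

```bash
python3 -c "
from h import *
to(-.25,.005,.30)"
```

```text
t 2.1 dock xy mm [-247.4   82.1] z 0.4046 F [ 0.1  1.1 -0.3] w 0.08543200958903222
shift [ 0.021 -0.643  0.872] turn [-0.     -0.     -0.0003]
```

Emit:
servo_tool([
  [-1,0,-0.32,0.2,0,0,0],
  [-1,0,-0.64,0.5,0,0,0],
  [-1,0,-0.64,0.8,0,0,0],
  [-1,0,-0.64,1,0,0,0],
])

```text
clock: 2.5
eef_pos: [0.4138, -0.1466, 0.2821]
ee_rot: [0.343, -3.12, -0.002]
ft_force: [0.5, 0.0, -0.8]
gripper_width: 0.0853
```

Emit:
servo_tool([
  [-1,0,0,0.3,0,0,0],
  [-1,0,0,0.5,0,0,0],
  [-1,0,0,0.7,0,0,0],
  [-1,0,0,0.8,0,0,0],
  [-1,0,0,0.9,0,0,0],
  [-1,0,0,0.9,0,0,0],
  [-1,0,0,0.9,0,0,0],
])

```text
clock: 3.2
eef_pos: [0.4143, -0.1479, 0.1771]
ee_rot: [-0.343, 3.122, -0.0]
ft_force: [-0.5, 0.2, 0.7]
gripper_width: 0.0847
```

```bash
python3 -c "
from h import *
to(-.086,.003,.176)
snap('side','s2.png',(130,100,330,280),3.5)"
```

```text
t 3.2 dock xy mm [-247.7    5.1] z 0.1771 F [-0.5  0.2  0.7] w 0.0846661946818255
shift [-1.347 -0.018  0.011] turn [-0.      0.0002  0.0001]
```

View pics/s2.png

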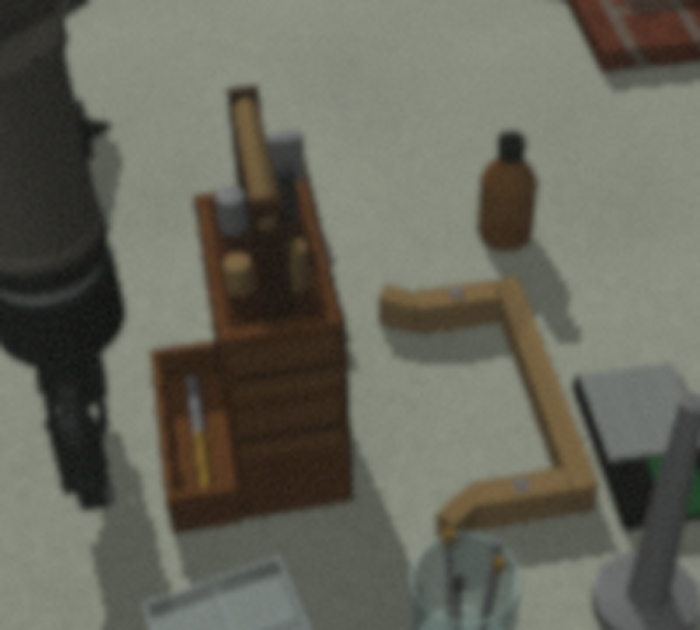

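The gripper stands behind the tray wall (tips at crop px (85,500)), clear of it and of the handle. I'll push slowly.

Emit:
servo_tool([
  [-1,-0.06,0,0,0,0,0],
  [-1,-0.12,0,0,0,0,0],
  [-1,-0.18,0,0,0,0,0],
  [-1,-0.21,0,0,0,0,0],
  [-1,-0.24,0,0,0,0,0],
  [-1,-0.27,0,0,0,0,0],
  [-1,-0.3,0,0,0,0,0],
  [-1,-0.34,0,0,0,0,0],
  [-1,-0.38,0,0,0,0,0],
  [-1,-0.42,0,0,0,0,0],
  [-1,-0.46,0,0,0,0,0],
  [-1,-0.5,0,0,0,0,0],
  [-1,-0.5,0,0,0,0,0],
])

```text
clock: 4.55
eef_pos: [0.4698, -0.1359, 0.1757]
ee_rot: [0.339, -3.116, -0.002]
ft_force: [-4.1, -1.8, -0.1]
gripper_width: 0.0852
```

```bash
python3 -c "
from h import *
to(-.086,.003,.176)
snap('top','t3.png',(135,145,345,295),3.8)"
```

```text
t 4.55 dock xy mm [-190.9    4.8] z 0.1757 F [-4.1 -1.8 -0.1] w 0.08520308410127315
shift [-0.874 -0.013 -0.008] turn [ 0.0003 -0.001  -0.0003]
```

View pics/t3.png

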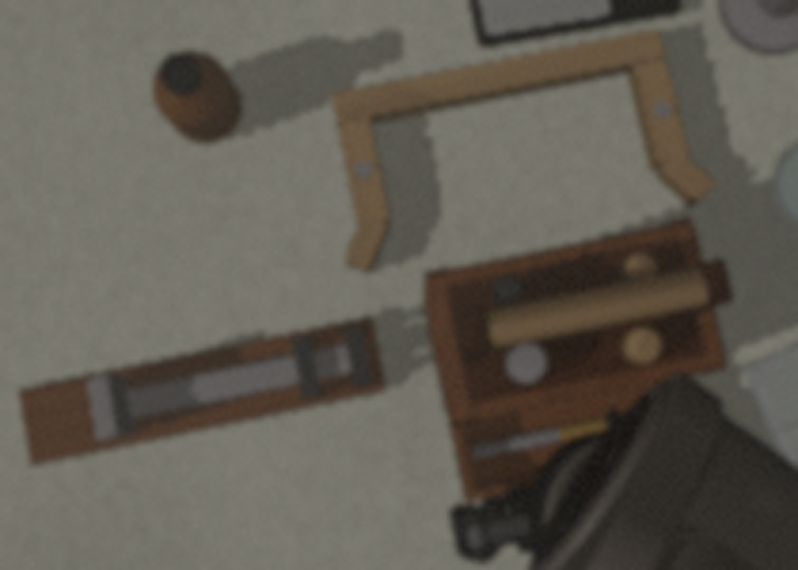

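The crate slid in line with the dock; its tower corners are now at (427,273), (692,218) and (722,365).

```bash
python3 -c "
from h import *
W=lambda x,y,z:ray('top',(135+x/3.8,145+y/3.8),z)
for p in((427,273),(692,218),(722,365)):
    q=W(*p,.165)[:2]-O;print((1000*np.array([q@xd,q@yd])).round(1))"
```

```text
[-65.8  66.3]
[-65.9 -60.2]
[-135.   -57.8]
```

Emit:
servo_tool([
  [-1,-0.04,0,0,0,0,0],
  [-1,-0.08,0,0,0,0,0],
  [-1,-0.12,0,0,0,0,0],
  [-1,-0.16,-0.01,0,0,0,0],
  [-1,-0.2,-0.01,0,0,0,0],
  [-1,-0.24,-0.01,0,0,0,0],
  [-1,-0.28,-0.01,0,0,0,0],
  [-1,-0.32,-0.02,0,0,0,0],
  [-1,-0.36,-0.02,0,0,0,0],
  [-1,-0.4,-0.02,0,0,0,0],
  [-1,-0.44,-0.02,0,0,0,0],
  [-1,-0.48,-0.02,0,0,0,0],
  [-1,-0.52,-0.02,0,0,0,0],
  [-1,-0.56,-0.02,0,0,0,0],
  [-1,-0.6,-0.02,0,0,0,0],
  [-1,-0.64,-0.02,0,0,0,0],
  [-1,-0.68,-0.02,0,0,0,0],
  [-1,-0.72,-0.02,0,0,0,0],
  [-1,-0.76,-0.02,0,0,0,0],
  [-1,-0.76,-0.02,0,0,0,0],
])

```text
clock: 6.6
eef_pos: [0.5604, -0.1181, 0.1757]
ee_rot: [0.341, -3.118, -0.001]
ft_force: [-5.3, -1.1, -0.6]
gripper_width: 0.0853
```

```bash
python3 -c "
from h import *
to(-.085,.003,.176)"
```

```text
t 6.6 dock xy mm [-98.6   2.5] z 0.1757 F [-5.3 -1.1 -0.6] w 0.08527749489164968
shift [-0.113  0.004 -0.003] turn [ 0.0002 -0.0008 -0.0001]
```

Remaining about 13.5 mm: creep in and watch for a rise in force.

Emit:
servo_tool([
  [-1,-0.02,0,0,0,0,0],
  [-1,-0.04,0,0,0,0,0],
  [-1,-0.06,0,0,0,0,0],
  [-1,-0.075,0,0,0,0,0],
  [-1,-0.085,0,0,0,0,0],
  [-1,-0.095,0,0,0,0,0],
  [-1,-0.1,0,0,0,0,0],
  [-1,-0.1,0,0,0,0,0],
])

```text
clock: 7.4
eef_pos: [0.5717, -0.1155, 0.1757]
ee_rot: [0.341, -3.118, -0.002]
ft_force: [-4.9, -1.5, 0.1]
gripper_width: 0.0853
```

Emit:
servo_tool([
  [-1,-0.01,0,0,0,0,0],
  [-1,-0.02,0,0,0,0,0],
  [-1,-0.03,0,0,0,0,0],
  [-1,-0.03,0,0,0,0,0],
])

```text
clock: 7.8
eef_pos: [0.5754, -0.1147, 0.1757]
ee_rot: [0.341, -3.118, -0.001]
ft_force: [-3.7, -1.6, -0.2]
gripper_width: 0.0854
```

```bash
python3 -c "
from h import *
to(-.085,.003,.176)"
```

```text
t 7.8 dock xy mm [-83.2   2.5] z 0.1757 F [-3.7 -1.6 -0.2] w 0.08538175272209103
shift [ 0.015  0.004 -0.003] turn [ 0.0002 -0.0008 -0.0001]
```

Not at the strip yet; continue in 2 mm steps.

Emit:
servo_tool([
  [-1,-0.01,0,0,0,0,0],
  [-1,-0.02,0,0,0,0,0],
  [-1,-0.02,0,0,0,0,0],
])

```text
clock: 8.1
eef_pos: [0.5771, -0.1144, 0.1757]
ee_rot: [0.34, -3.116, -0.002]
ft_force: [-7.3, -1.4, 2.1]
gripper_width: 0.0856
```

Emit:
servo_tool([
  [-1,-0.01,0,0,0,0,0],
  [-1,-0.015,0,0,0,0,0],
  [-1,-0.015,0,0,0,0,0],
])

```text
clock: 8.4
eef_pos: [0.5777, -0.1144, 0.1757]
ee_rot: [0.34, -3.113, -0.003]
ft_force: [-10.5, -1.4, 4.9]
gripper_width: 0.0855
```

```bash
python3 -c "
from h import *
to(-.085,.003,.176)
snap('top','t4.png',(135,145,345,295),3.8)"
```

```text
t 8.4 dock xy mm [-80.9   2.3] z 0.1757 F [-10.5  -1.4   4.9] w 0.08546991079331326
shift [ 0.034  0.006 -0.003] turn [ 0.0005 -0.0016 -0.0002]
```

View pics/t4.png

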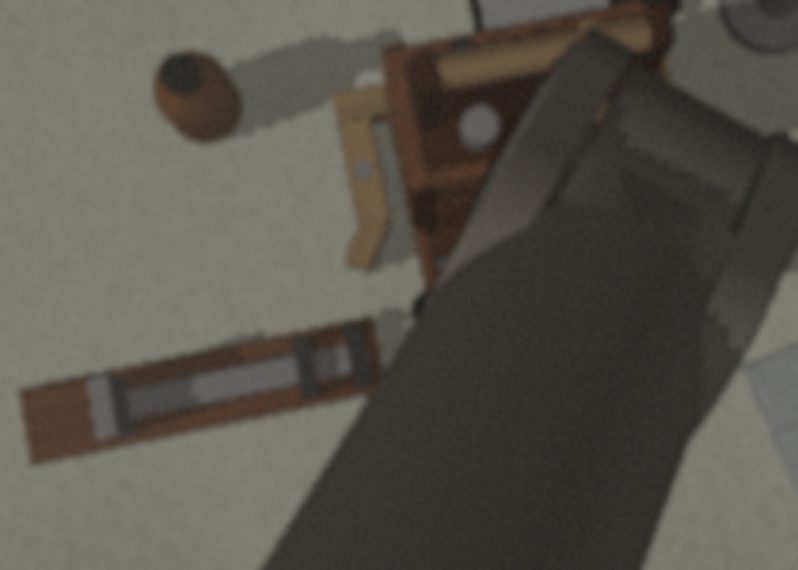

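The force rose to 10 N with almost no further travel, so the crate is against the end strip. I'll back off and go to the bolt tab.

Emit:
servo_tool([
  [-1,0.05,0,0,0,0,0],
  [-1,0.2,0,0,0,0,0],
  [-1,0.4,0,0,0,0,0],
  [-1,0.5,0,0,0,0,0],
  [-1,0.5,0,-0.3,0,0,0],
  [-1,0.5,0,-0.6,0,0,0],
  [-1,0.5,0,-0.9,0,0,0],
  [-1,0.5,0,-0.9,0,0,0],
])

```text
clock: 9.25
eef_pos: [0.5259, -0.1272, 0.2906]
ee_rot: [-0.342, 3.108, -0.006]
ft_force: [1.1, 1.0, -0.3]
gripper_width: 0.0857
```

Emit:
servo_tool([
  [1,0,0.3,0,0,0,0],
  [1,0,0.6,0,0,0,0],
  [1,0,1,0,0,0,0],
])

```text
clock: 9.55
eef_pos: [0.4971, -0.0093, 0.285]
ee_rot: [-0.337, 3.12, -0.001]
ft_force: [1.0, 0.8, 0.2]
gripper_width: 0.0442
```

Emit:
servo_tool([
  [1,0,0.3,0,0,0,0],
  [1,-0.1,0.6,0,0,0,0],
  [1,-0.2,1,0,0,0,0],
  [1,-0.2,1,0,0,0,0],
])

```text
clock: 9.95
eef_pos: [0.4938, 0.123, 0.2842]
ee_rot: [-0.365, 3.118, 0.011]
ft_force: [0.4, 0.8, 0.3]
gripper_width: -0.0001
```

Emit:
servo_tool([
  [1,-0.1,0.2,0,0,0,0],
  [1,-0.2,0.4,0,0,0,0],
  [1,-0.2,0.4,0,0,0,0],
  [1,-0.2,0.4,0,0,0,0],
])

```text
clock: 10.35
eef_pos: [0.5071, 0.1662, 0.2843]
ee_rot: [-0.346, 3.122, 0.0]
ft_force: [-0.1, 0.1, 0.0]
gripper_width: 0.0001
```

```bash
python3 -c "
from h import *
to(-.092,.290,.198)
snap('top','t5.png',(105,120,345,295),3.3)"
```

```text
t 10.35 dock xy mm [-88.9 291.6] z 0.2843 F [-0.1  0.1  0. ] w 0.0001159202996060591
shift [ 0.026 -0.013  0.719] turn [0.     0.0001 0.0004]
```

View pics/t5.png

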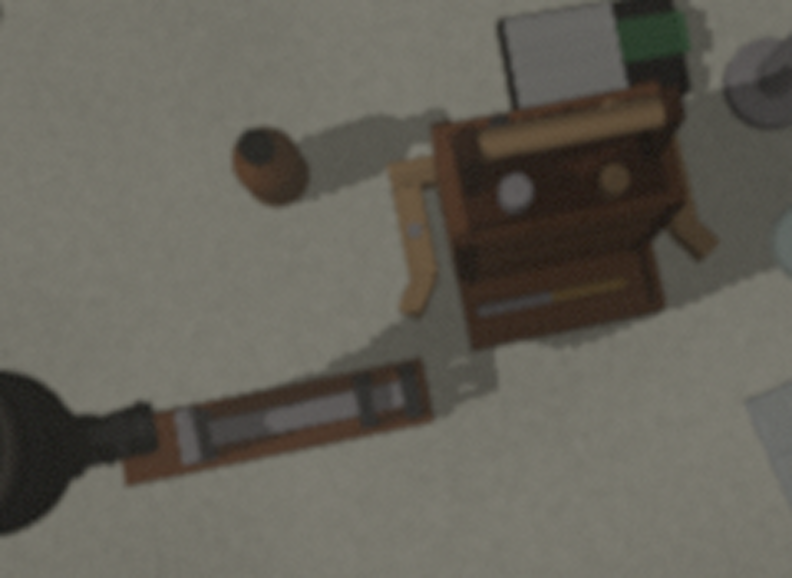

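The arm is clear of the crate, which stands upright; its tray corners are at (472,350) and (662,308). The closed fingers are over the board's outer end, outside the tab at (190,435).

```bash
python3 -c "
from h import *
W=lambda x,y,z:ray('top',(105+x/3.3,120+y/3.3),z)
for p,z in(((472,350),.035),((662,308),.035),((176,410),.066),((183,465),.066)):
    q=W(*p,z)[:2]-O;print((1000*np.array([q@xd,q@yd])).round(1))"
```

```text
[-73.   66.1]
[-71.6 -59.9]
[-74.  250.2]
[-107.3  251.5]
```

Emit:
servo_tool([
  [1,0.03,0,0.2,0,0,0],
  [1,0.03,0,0.4,0,0,0],
  [1,0.03,0,0.6,0,0,0],
  [1,0.03,0,0.7,0,0,0],
  [1,0.03,0,0.72,0,0,0],
  [1,0.03,0,0.72,0,0,0],
])

```text
clock: 11.0
eef_pos: [0.5039, 0.1638, 0.1986]
ee_rot: [-0.341, 3.122, -0.0]
ft_force: [0.5, -0.4, 0.9]
gripper_width: 0.0001
```

```bash
python3 -c "
from h import *
to(-.092,.177,.198)"
```

```text
t 11.0 dock xy mm [-92.6 289.9] z 0.1986 F [ 0.5 -0.4  0.9] w 0.00010598429089831094
shift [-0.006 -0.941  0.005] turn [-0.      0.0001 -0.0002]
```

Crate measures x≈+3, y≈+3 mm, square: home. Now shoot the bolt.

Emit:
servo_tool([
  [1,0,-0.06,0,0,0,0],
  [1,0,-0.12,0,0,0,0],
  [1,0,-0.18,0,0,0,0],
  [1,0,-0.24,0,0,0,0],
  [1,0,-0.3,0,0,0,0],
  [1,0,-0.36,0,0,0,0],
  [1,0,-0.42,0,0,0,0],
  [1,0,-0.48,0,0,0,0],
  [1,0,-0.54,0,0,0,0],
  [1,0,-0.6,0,0,0,0],
  [1,0,-0.66,0,0,0,0],
  [1,0,-0.72,0,0,0,0],
  [1,0,-0.78,0,0,0,0],
  [1,0,-0.82,0,0,0,0],
  [1,0,-0.85,0,0,0,0],
  [1,0,-0.87,0,0,0,0],
  [1,0,-0.87,0,0,0,0],
])

```text
clock: 12.7
eef_pos: [0.5269, 0.0613, 0.199]
ee_rot: [-0.341, 3.121, -0.001]
ft_force: [0.5, 1.2, 4.7]
gripper_width: -0.0003
```

Emit:
servo_tool([
  [1,0,-0.02,0,0,0,0],
  [1,0,-0.04,0,0,0,0],
  [1,0,-0.04,0,0,0,0],
])

```text
clock: 13.0
eef_pos: [0.5279, 0.0568, 0.199]
ee_rot: [-0.341, 3.121, -0.001]
ft_force: [-0.6, 0.5, 5.5]
gripper_width: 0.0001
```

```bash
python3 -c "
from h import *
to(-.092,.177,.198)"
```

```text
t 13.0 dock xy mm [-92.4 180.3] z 0.199 F [-0.6  0.5  5.5] w 0.00014422427460742798
shift [-0.004 -0.027  0.008] turn [-0.0001  0.0003 -0.0001]
```

Emit:
servo_tool([
  [1,0,-0.02,0,0,0,0],
  [1,0,-0.03,0,0,0,0],
  [1,0,-0.03,0,0,0,0],
])

```text
clock: 13.3
eef_pos: [0.5282, 0.056, 0.199]
ee_rot: [-0.345, 3.122, 0.006]
ft_force: [-1.8, 4.9, 6.6]
gripper_width: 0.0002
```

```bash
python3 -c "
from h import *
to(-.092,.177,.198)
snap('top','t6.png',(105,120,345,295),3.3)"
```

```text
t 13.3 dock xy mm [-92.3 179.4] z 0.199 F [-1.8  4.9  6.6] w 0.00015449115066123052
shift [-0.003 -0.02   0.009] turn [0.0006 0.0001 0.0002]
```

View pics/t6.png

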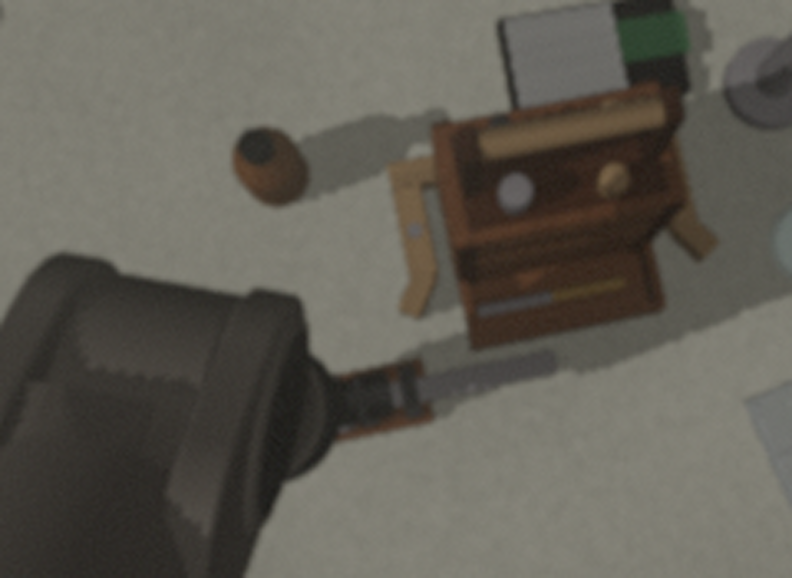

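The bolt is across the mouth (its end at px (555,358)) and the force is rising with travel stalled. I'll press a little more to confirm, then retreat outward and up.

Emit:
servo_tool([
  [1,0,-0.015,0,0,0,0],
  [1,0,-0.03,0,0,0,0],
  [1,0,-0.03,0,0,0,0],
  [1,0,-0.03,0,0,0,0],
])

```text
clock: 13.75
eef_pos: [0.5284, 0.0552, 0.199]
ee_rot: [0.349, -3.121, -0.012]
ft_force: [-3.1, 9.9, 9.9]
gripper_width: 0.0001
```

Emit:
servo_tool([
  [1,0,0.1,0,0,0,0],
  [1,0,0.3,0,0,0,0],
  [1,0,0.6,0,0,0,0],
  [1,0,1,0,0,0,0],
  [1,0,1,-0.4,0,0,0],
  [1,0,1,-0.8,0,0,0],
  [1,0,1,-0.8,0,0,0],
  [1,0,1,-0.8,0,0,0],
])

```text
clock: 14.55
eef_pos: [0.5031, 0.1672, 0.2951]
ee_rot: [-0.341, 3.121, -0.0]
ft_force: [0.3, -0.4, -0.0]
gripper_width: 0.0
```

```bash
python3 -c "
from h import *
to(-.092,.177,.198)
snap('top','t7.png',(105,120,345,295),3.3)"
```

```text
t 14.55 dock xy mm [-92.7 293.3] z 0.2951 F [ 0.3 -0.4 -0. ] w 1.5802075197811981e-06
shift [-0.005 -0.969  0.81 ] turn [-0.0001  0.0003 -0.0001]
```

View pics/t7.png

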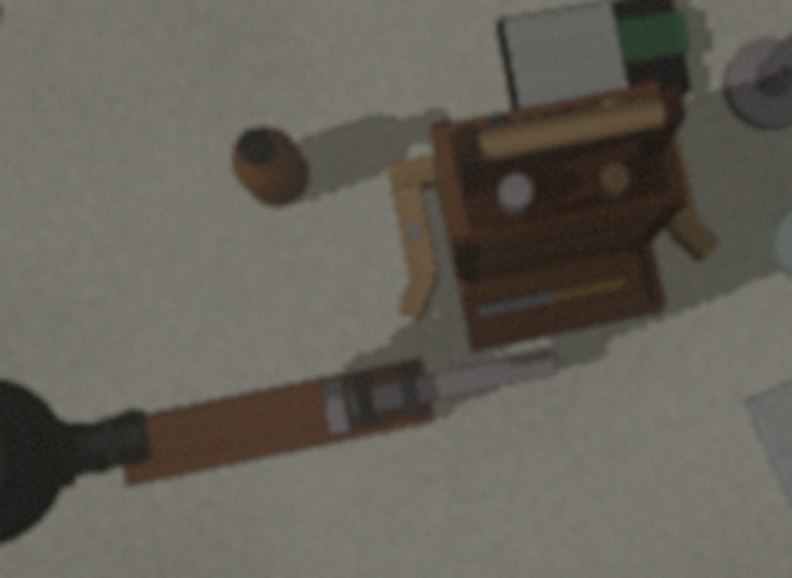

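The tab's outer edge is at px (323,380)–(332,433), hard against the staples. The crate hasn't moved since, and the fingers are clear. I'll check the tab position and hand in.

```bash
python3 -c "
from h import *
W=lambda x,y,z:ray('top',(105+x/3.3,120+y/3.3),z)
for p in((323,380),(332,433)):
    q=W(*p,.066)[:2]-O;print((1000*np.array([q@xd,q@yd])).round(1),'want y 162')
workorder.finish_job()"
```

```text
[-74.4 159.6] want y 162
[-107.   160.2] want y 162
the job is handed in; nothing more can be done
```

I pushed the crate into the bay with the open fingers low on its tray wall. It slid square until the end strip stopped it, at about 10 N. I then pushed the bolt's tab with closed fingers until the bolt hit its stop, also at about 10 N, backed the arm clear and handed the job in at about 14.6 s. The hand-in gave no verdict.

**Last checks (top camera):**
- **Crate:** it measured about x +3 mm and y +3 mm from home, square to within about 0.01 rad. The views show it upright, and it looked unchanged after the bolt was shot.
- **Bolt:** the tab's outer face is at dock y of about 160 mm, against 162 mm for fully shot. That is within the measuring error.
- **Bystanders and clearance:** the bystanders visible in the last picture look unmoved. The saw and most of the stone tray were outside that crop, so I did not recheck them, but the arm never went near them. The fingers touched nothing when I handed in.

**Unexplained:** the wrist showed an upward force of 5–10 N while I pushed the bolt, which I did not explain. It was well below the limits and went to zero when I withdrew. No check failed.

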